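# Gauge the packing gap beside a lattice panel

## Robot

A 6-joint arm with a two-finger parallel gripper is mounted at the origin on the work surface. World frame = base frame: x ahead of the robot, y to its left, z up, the work surface at z = 0. Lengths are in m, angles in rad, forces in N, time in s.
With the tool pointing down it reaches from about 0.225 to 0.875 m from the base axis. Payload 3.4 kg.
Tool frame: the origin (TCP) lies at the very end of the fingers, on their centre line; the grasp point (between the pads) lies 19 mm behind it; z points along the fingers, x is the direction in which the jaws open and shut, and the axes are right-handed (so a half turn about z gives the same grasp; the last joint's range is limited). The gripper opens to 85 mm and grips with 20 to 120 N. Pads are 22 mm wide; open, the fingers measure 114 mm over their backs; the gripper's body (76 mm by 85 mm) begins 54 mm behind the grasp point. The pads swing forward as they close: fully open they stand 13 mm farther back than shut.
Start: joints at [1.107, 0.276, 1.505, -0, 1.361, -0.121], TCP at [0.193, 0.542, 0.231] pointing down, gripper open.
Joint ranges: [-2.89, 2.89], [-0.75, 2.08], [0.22, 2.7], [-1.18, 4.32], [0.11, 2.71], [-2.7, 2.7]. Speed limits (rad/s): [2.57, 2.57, 3.14, 3.14, 3.14, 3.14].

## Interface

Orientations are given as a unit quaternion [w, x, y, z].
In Python, from rig import manip gives the robot as it stands.
- The arm moves only by the tool send_rows, never from a script. Its argument "increments" is a list of rows, each a list of 5 numbers: the opening, from 0 (shut) to 1 (fully open), then the shift along the tool's x, y, z in m, then the turn about the tool's z in rad. A call has 1 to 8 rows; each row shifts and turns the commanded pose from where the row before left it, along the tool's axes as they then stand; what a row does not reach is not made up. A row lasts 1/8 s, in which the tool goes at most 62.5 mm and 10.7 degrees, less where a joint would pass 70% of its speed; a pose out of reach is approached as far as the arm can. A call is refused whole if a number of a shift passes 0.0625 or a number of a turn 0.188, either way. A call with a gripper value outside its range is refused whole. The fingers move at their own pace and stop on an object; "squeeze" is the grip in N (left out, the last holds). Time passes only in rows, so rows that do not move let the fingers close. It gives the time, the measured TCP pose, the force and the opening at its end, in the units of the state.
- manip.get_state(): the state, without advancing time (a new reading comes with each control period).
- manip.get_image(name): name is "side" or "top" or "wrist"; returns the picture (420x560x3 uint8, red, green, blue); there is no depth.
- manip.calibration(name): a dict with "fx", "fy", "cx", "cy" (pixels), "camera_from_world" (4x4, takes a point from world to camera coordinates). Camera axes: x right, y up, looking along -z (the intrinsics and any distortion apply to the point x, -y, -z); pixel columns grow to the right and rows downward; lengths in m; the calibration is good to about 2 mm. A picture is of the moment at which its call begins: read the wrist's pose just before it. calibration takes no time and is no camera call; for the wrist camera it gives the pose at the moment of the call.
- manip.sign_off(): hands the job in, once; it reports no verdict.
The state is a dict: "clock": time; "qpos": joint angles; "qd": joint speeds; "effort": joint torques, N m; "position": TCP position; "ee_rot": TCP orientation; "contact_force": force on the tool from outside, world axes, zero at the start; "moment": the same for the moment, N m; "width": finger opening in m.
Only numpy, scipy, OpenCV 4.12 (cv2) and the standard library are available. Lean on these libraries where they do the work, as an engineer would, in place of code of your own. Each camera call takes 0.05 s, during which the arm holds its last target.

## Task

Take the taper gauge out of the bench rack and gently slide its blade straight down into the open gap between the lattice panel and the door frame, about midway along the gap, until it drags snugly against both sides. Do not shove the panel over and leave the chisel, tape measure and calculator where they are. Finish still holding the gauge upright at that depth, snug in the gap, so that the gap can be read off.

Things in the scene. Friction and masses are not known exactly. Their poses are not given: they have to be found in the camera images.
- gauge: taper gauge: bare steel wedge blade under a flat dark wooden handle, upright in either rack slot. Blade 20 mm wide (x), 70 mm long, thickness (y) tapering evenly on both faces from 2 mm at the tip to 12 mm at the handle. Handle 30 (x) by 18 (y) by 60 mm tall, its underside resting on the rack. 0.12 kg. Origin: centre of the tip (lowest end); z up the gauge, handle at z 70 to 130 mm
- rack: fixed wooden tool rack, 210 (x) by 75 (y) by 85 mm high, origin under its centre; 18 mm top board on two end legs, slots through it at x = -55 and +55 mm, each 23 (x) by 14.5 mm (y). Gauge and chisel stand in them, blade widths along the rack's x; lift straight up 75 mm to clear the board
- chisel: bystander, leave standing in the rack: bench chisel with a flat steel blade and a round pale wooden handle 25 to 29 mm in diameter, 159 mm long in all; origin at its cutting edge (lowest end), z up
- frame: fixed pale wooden door frame lying flat on two 40 mm bearers: 400 (x) by 340 mm (y), members 36 mm wide, 33 thick, top face 73 mm above the bench; origin at bench level under its centre. The lattice panel sits in it; the open gap runs along x beside the frame's -y side piece, 328 mm long and right through to the bench, no bearer within 110 mm of its middle
- panel: lattice panel of darker wood housed in the frame by grooves on three sides, 27 mm thick, top 70 mm above the bench (3 mm below the frame's top); edge pieces 22 mm wide. Axes as the frame's; origin on the frame's but 0 to 4.5 mm along +y. Stiff in its grooves: slides away from the gap only if pressed sideways with over about 9 N
- jamb_edge (a point): midway along the gap, on the top inner edge of the frame's -y side piece (73 mm above the bench); axes as the frame's: x along the gap, y across it towards the panel. This side is rigid
- panel_edge (a point): midway along the gap, on the top edge of the panel's side that faces the gap (70 mm above the bench); axes as the frame's. From jamb_edge across to here the gap is 6 to 10.5 mm wide, different at each start
- tape: bystander: black tape measure standing on the bench, 62 by 32 mm and 58 mm high; origin under its centre
- calculator: bystander: grey pocket calculator lying on the bench, 130 by 85 mm and 14 mm high; origin under its centre
Things that resemble listed ones, but are neither listed nor needed, are in the scene too. There is more than one size of the gauge; the job needs the middle-sized.

How it is judged:
By the outcome, as a careful person would: the job done as asked, in the order asked, and still so for the second after the job is handed in, while the arm keeps its last pose, push and grip.
It also fails if it takes over 54 s, if anything falls off the work surface, if the arm or the gripper's body presses on something with over 40 N, if the wrist force passes 120 N, or if a joint passes its speed limit or range.

## Working session

There is one attempt and no reset: what is moved stays moved. The work goes in short steps, Python scripts to look and compute and a tool call to move; the robot and the scene stay as the last step left them, time stands still between calls to the robot, and variables do not carry over. Pictures are saved under pics/ and viewed, and the job is handed in when it is done.

Besides the shell and the picture viewer there is one more tool, called in YAML: its name, and indented under it one key for each argument. send_rows: Moves the arm, as the interface text tells. Its arguments: {"type":"object","properties":{"increments":{"type":"array","items":{"type":"array","items":{"type":"number"}}},"squeeze":{"type":"number"}},"required":["increments"]}

```bash
ls; mkdir -p pics
python3 - <<'E'
from rig import manip
import cv2,numpy as np
s=manip.get_state();print(s)
for n in ["side","top","wrist"]:
    c=manip.calibration(n);print(n,c)
    im=manip.get_image(n);cv2.imwrite(f"pics/{n}0.png",im[:,:,::-1])
E
```

```text
pics
{'clock': 0.0, 'qpos': array([ 1.10702565e+00,  2.76605918e-01,  1.50616199e+00,  9.24486139e-06,
        1.36068428e+00, -1.21012165e-01]), 'qd': array([-3.28142360e-05,  3.70830096e-04,  5.90508727e-05, -8.65978139e-04,
        3.19098153e-04, -1.09540925e-04]), 'effort': array([-1.23490994e-03, -4.16781020e+01, -2.45810831e+01, -3.13812670e-04,
        1.09203739e-02, -1.64032425e-06]), 'position': array([0.19301657, 0.5410667 , 0.23042198]), 'ee_rot': array([ 4.36053838e-04,  8.17339308e-01,  5.76155874e-01, -8.21180766e-04]), 'contact_force': array([ 0.42699219, -0.2477777 ,  0.66944473]), 'moment': array([-0.04976537, -0.04368586,  0.04526317]), 'width': 0.08553874754565674}
side {'fx': 434.3229318780657, 'fy': 434.3229318780657, 'cx': 274.3274455633563, 'cy': 211.10521136950018, 'camera_from_world': array([[ 0.77902695, -0.62697349,  0.00461063, -0.37911709],
       [ 0.32628996,  0.41167916,  0.85091429, -0.22423159],
       [-0.5353988 , -0.66138076,  0.52528432, -0.87245068],
       [ 0.        ,  0.        ,  0.        ,  1.        ]])}
top {'fx': 491.5253890134543, 'fy': 491.5253890134543, 'cx': 289.3298962579755, 'cy': 209.5273258695579, 'camera_from_world': array([[ 0.0189645 , -0.99981784, -0.0021513 ,  0.03827013],
       [ 0.9990781 ,  0.0188675 ,  0.03856119, -0.49604662],
       [-0.03851357, -0.00288061,  0.99925393, -1.59907444],
       [ 0.        ,  0.        ,  0.        ,  1.        ]])}
wrist {'fx': 321.4107011181502, 'fy': 321.4107011181502, 'cx': 281.8633243354857, 'cy': 206.86484824916408, 'camera_from_world': array([[ 0.33527972,  0.94211586, -0.00228487, -0.57237199],
       [-0.89122713,  0.31638129, -0.32498781,  0.04290645],
       [-0.30545328,  0.11099816,  0.94571544, -0.38105129],
       [ 0.        ,  0.        ,  0.        ,  1.        ]])}
```

View pics/side0.png

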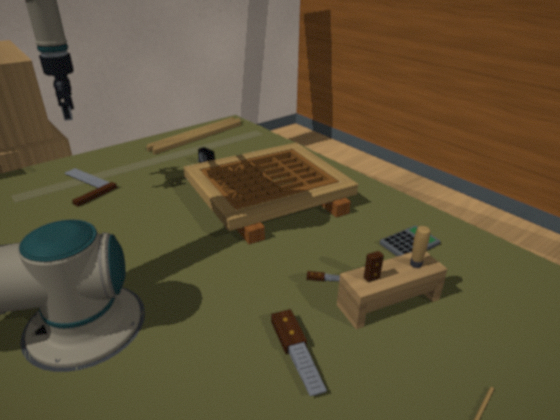

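View pics/top0.png

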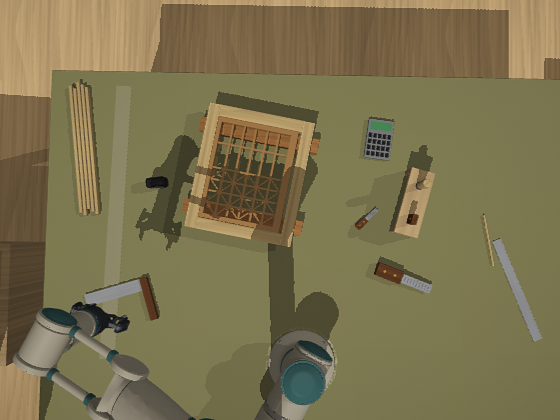

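View pics/wrist0.png

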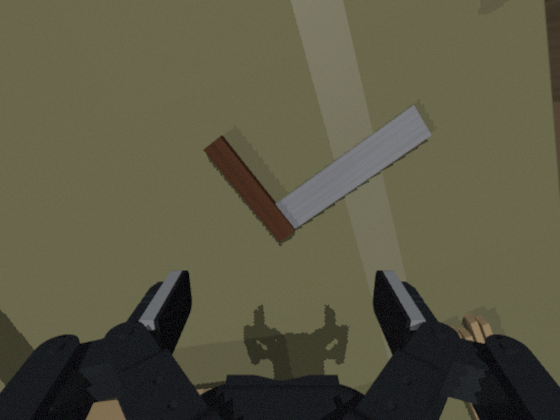

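Run:
```python
import cv2,numpy as np
t=cv2.imread("pics/top0.png")
cv2.imwrite("pics/c1.png",cv2.resize(t[85:255,170:330],None,fx=3.5,fy=3.5,interpolation=cv2.INTER_CUBIC))
cv2.imwrite("pics/c2.png",cv2.resize(t[150:300,340:450],None,fx=4,fy=4,interpolation=cv2.INTER_CUBIC))
s=cv2.imread("pics/side0.png")
cv2.imwrite("pics/c3.png",cv2.resize(s[220:330,290:450],None,fx=5,fy=5,interpolation=cv2.INTER_CUBIC))
cv2.imwrite("pics/c4.png",cv2.resize(s[140:250,175:365],None,fx=4,fy=4,interpolation=cv2.INTER_CUBIC))
```

```text
(no output)
```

View pics/c1.png

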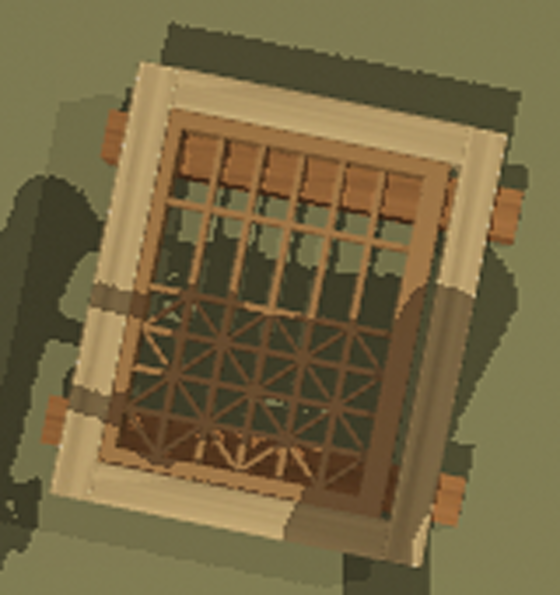

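View pics/c2.png

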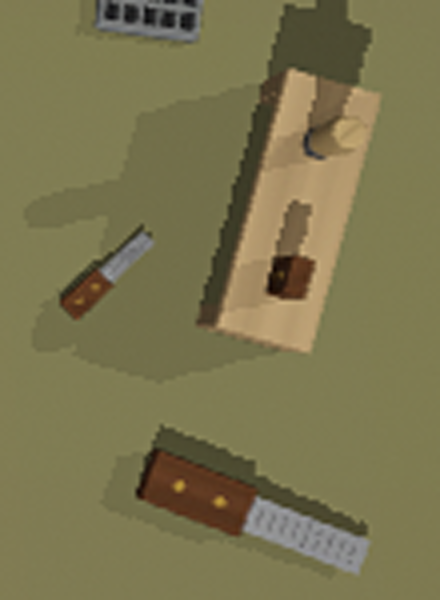

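View pics/c3.png

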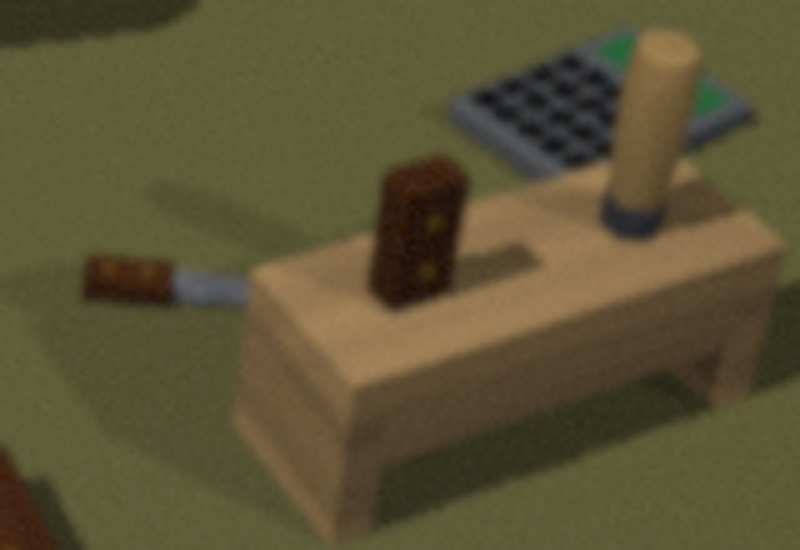

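View pics/c4.png

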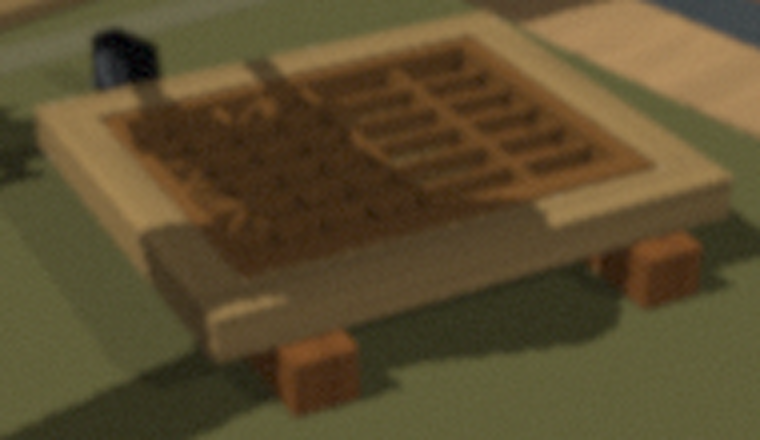

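```bash
cat > h.py <<'E'
import numpy as np,cv2
def ray(c,u,v):
    T=c["camera_from_world"];R=T[:3,:3];t=T[:3,3]
    d=np.array([(u-c["cx"])/c["fx"],-(v-c["cy"])/c["fy"],-1.])
    return -R.T@t,R.T@d
def onz(c,u,v,z):
    o,d=ray(c,u,v);return o+d*(z-o[2])/d[2]
def proj(c,P):
    T=c["camera_from_world"];p=T[:3,:3]@np.asarray(P)+T[:3,3]
    return np.array([c["cx"]-c["fx"]*p[0]/p[2],c["cy"]+c["fy"]*p[1]/p[2]])
E
python3 - <<'E'
from rig import manip
from h import *
c=manip.calibration("top");np.set_printoptions(precision=4,suppress=True)
def o(p,f,off): return ((p[0]+.5)/f-.5+off[0],(p[1]+.5)/f-.5+off[1])
F=[onz(c,*o(p,3.5,(170,85)),.073)[:2] for p in [(141,63),(507,133),(420,565),(52,495)]]
print(F,np.mean(F,0))
for i in range(4): d=F[(i+1)%4]-F[i];print(np.linalg.norm(d),np.degrees(np.arctan2(d[1],d[0])))
R=[onz(c,*o(p,4,(340,150)),.085)[:2] for p in [(288,68),(382,93),(310,352),(215,325)]]
print(R,np.mean(R,0))
for i in range(4): d=R[(i+1)%4]-R[i];print(np.linalg.norm(d),np.degrees(np.arctan2(d[1],d[0])))
print([onz(c,*o(p,4,(340,150)),.145)[:2] for p in [(277,253),(315,258),(305,300),(267,293),(297,276)]])
t=cv2.imread("pics/top0.png")
cv2.imwrite("pics/c5.png",cv2.resize(t[200:235,400:430],None,fx=16,fy=16,interpolation=cv2.INTER_NEAREST))
E
```

```text
[array([0.8272, 0.3057]), array([ 0.7694, -0.027 ]), array([0.3782, 0.0443]), array([0.4346, 0.3757])] [0.6024 0.1747]
0.3376196465832602 -99.85228526048658
0.3976929449648815 169.67549215300951
0.3361591693932007 80.34315474789399
0.39883022962409387 -10.113064372682485
[array([ 0.6338, -0.3325]), array([ 0.6156, -0.4061]), array([ 0.4124, -0.3517]), array([ 0.432 , -0.2776])] [ 0.5234 -0.342 ]
0.07582919994650825 -103.92439734280605
0.21036838821368062 165.00647290961814
0.07660362660522395 75.19371562269161
0.20920533148919085 -15.209125871311322
[array([ 0.4867, -0.3109]), array([ 0.4835, -0.3393]), array([ 0.452 , -0.3322]), array([ 0.4567, -0.3037]), array([ 0.4698, -0.326 ])]
```

View pics/c5.png

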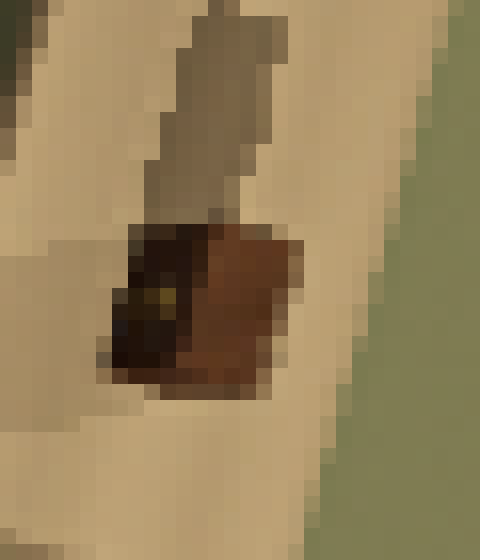

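```bash
cat >> h.py <<'E'
from scipy.spatial.transform import Rotation as Ro
def tool(s):
    q=s["ee_rot"];return Ro.from_quat([q[1],q[2],q[3],q[0]]).as_matrix(),s["position"]
def to_tool(s,P): R,p=tool(s);return R.T@(np.asarray(P)-p)
E
python3 - <<'E'
from rig import manip
from h import *
np.set_printoptions(precision=4,suppress=True)
s=manip.get_state();c=manip.calibration("wrist");R,p=tool(s);print(R)
o,d=ray(c,c["cx"],c["cy"]);print("cam in tool",R.T@(o-p),"axis",R.T@d)
print("jamb in tool",to_tool(s,[.5787,.0428,.073]),"gauge",to_tool(s,[.470,-.327,.145]))
E
```

```text
[[ 0.3362  0.9418 -0.0006]
 [ 0.9418 -0.3362 -0.0013]
 [-0.0014 -0.0002 -1.    ]]
cam in tool [-0.0016 -0.0838 -0.1425] axis [-0.0003  0.3252  0.9456]
jamb in tool [-0.3396  0.5307  0.158 ] gauge [-0.7245  0.5526  0.0865]
```

send_rows:
  increments:
    - [0.5,-0.03,0.048,0,-0.02]
    - [0.5,-0.03,0.048,0,-0.02]
    - [0.5,-0.03,0.048,0,-0.02]
    - [0.5,-0.03,0.048,0,-0.02]
    - [0.5,-0.03,0.048,0,-0.02]
    - [0.5,-0.03,0.048,0,-0.02]
    - [0.5,-0.03,0.048,0,-0.02]
    - [0.5,-0.03,0.048,0,-0.025]

```text
clock: 1.15
position: [0.499, 0.2059, 0.2312]
ee_rot: [-0.0, 0.767, 0.642, 0.0]
contact_force: [1.1, 1.0, 0.2]
width: 0.0429
```

Run:
```python
from rig import manip
from h import *
np.set_printoptions(precision=4,suppress=True)
s=manip.get_state();R,p=tool(s);print(s["clock"],p,np.degrees(np.arctan2(R[1,0],R[0,0])),R[2])
print("jamb in tool",to_tool(s,[.5787,.0428,.073]),"gauge",to_tool(s,[.470,-.327,.145]))
```

```text
1.15 [0.499  0.2059 0.2312] 79.84580796811557 [ 0.0003 -0.0002 -1.    ]
jamb in tool [-0.1465  0.1072  0.1581] gauge [-0.5297  0.0654  0.086 ]
```

send_rows:
  increments:
    - [0.5,-0.035,0.025,0.02,0]
    - [0.5,-0.035,0.025,0.02,0]
    - [0.5,-0.035,0.025,0.02,0]
    - [0.5,-0.035,0.025,0.02,0]
    - [0.5,0,0,0,0]
    - [0.5,0,0,0,0]

```text
clock: 1.9
position: [0.5715, 0.0522, 0.1511]
ee_rot: [-0.001, 0.767, 0.641, -0.0]
contact_force: [0.2, 0.2, 0.3]
width: 0.0427
```

Run:
```python
from rig import manip
from h import *
np.set_printoptions(precision=4,suppress=True)
c=manip.calibration("wrist");s=manip.get_state();R,p=tool(s);print(s["clock"],p,np.degrees(np.arctan2(R[1,0],R[0,0])),R[2])
import pickle;pickle.dump((c,s),open("w1.pkl","wb"))
im=manip.get_image("wrist")[:,:,::-1];cv2.imwrite("pics/w1.png",im)
print(proj(c,[.5787,.0428,.073]))
```

```text
1.9 [0.5715 0.0522 0.1511] 79.77782728060959 [ 0.0006 -0.001  -1.    ]
[273.3767 228.5703]
```

View pics/w1.png

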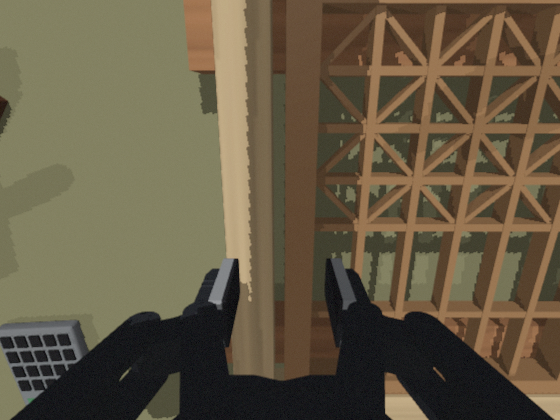

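Run:
```python
import cv2
t=cv2.imread("pics/w1.png")
cv2.imwrite("pics/w1c.png",cv2.resize(t[190:260,230:330],None,fx=8,fy=8,interpolation=cv2.INTER_NEAREST))
for r in (100,120,140,160,180,200,220,240,260): print(r,[tuple(int(x) for x in t[r,c]) for c in range(266,292,1)] if r==220 else [int(t[r,c].sum()) for c in range(262,296)])
```

```text
100 [304, 302, 299, 304, 304, 297, 301, 292, 271, 228, 205, 212, 217, 212, 218, 220, 215, 213, 216, 221, 218, 215, 221, 217, 227, 233, 230, 238, 228, 229, 233, 219, 231, 230]
120 [298, 297, 301, 312, 303, 299, 290, 293, 281, 233, 198, 206, 217, 212, 215, 213, 218, 218, 215, 217, 214, 215, 217, 215, 232, 227, 230, 235, 227, 231, 227, 230, 231, 230]
140 [293, 294, 300, 299, 304, 303, 298, 292, 289, 248, 207, 212, 219, 226, 214, 219, 218, 224, 223, 221, 217, 214, 221, 222, 220, 213, 226, 217, 223, 234, 230, 225, 226, 230]
160 [296, 301, 303, 306, 302, 296, 295, 291, 286, 253, 209, 211, 215, 209, 212, 216, 215, 224, 214, 209, 221, 218, 199, 212, 221, 226, 224, 226, 225, 229, 214, 225, 221, 218]
180 [296, 302, 303, 303, 297, 303, 296, 289, 291, 263, 211, 203, 215, 217, 220, 217, 220, 220, 219, 218, 217, 222, 201, 201, 222, 218, 223, 221, 222, 217, 217, 209, 229, 220]
200 [308, 301, 297, 298, 303, 309, 291, 295, 293, 268, 216, 210, 215, 212, 227, 218, 220, 213, 216, 218, 226, 210, 187, 209, 220, 218, 224, 217, 224, 224, 218, 220, 216, 214]
220 [(80, 106, 122), (75, 102, 119), (76, 102, 117), (74, 101, 117), (74, 100, 116), (72, 95, 111), (58, 79, 94), (55, 71, 81), (58, 78, 81), (58, 79, 80), (58, 77, 81), (59, 79, 81), (57, 78, 79), (60, 79, 81), (58, 79, 81), (61, 80, 81), (59, 79, 79), (60, 80, 81), (50, 68, 73), (45, 66, 87), (54, 74, 98), (49, 71, 94), (49, 70, 95), (53, 74, 98), (50, 71, 97), (51, 71, 96)]
240 [307, 305, 306, 299, 299, 301, 300, 298, 290, 283, 240, 203, 217, 216, 225, 217, 218, 225, 218, 213, 216, 221, 211, 221, 214, 226, 218, 214, 217, 221, 225, 219, 213, 218]
260 [307, 298, 301, 297, 301, 307, 301, 293, 293, 289, 257, 215, 220, 211, 222, 220, 216, 222, 224, 218, 223, 221, 215, 215, 214, 210, 218, 211, 217, 216, 217, 216, 220, 219]
```

View pics/w1c.png

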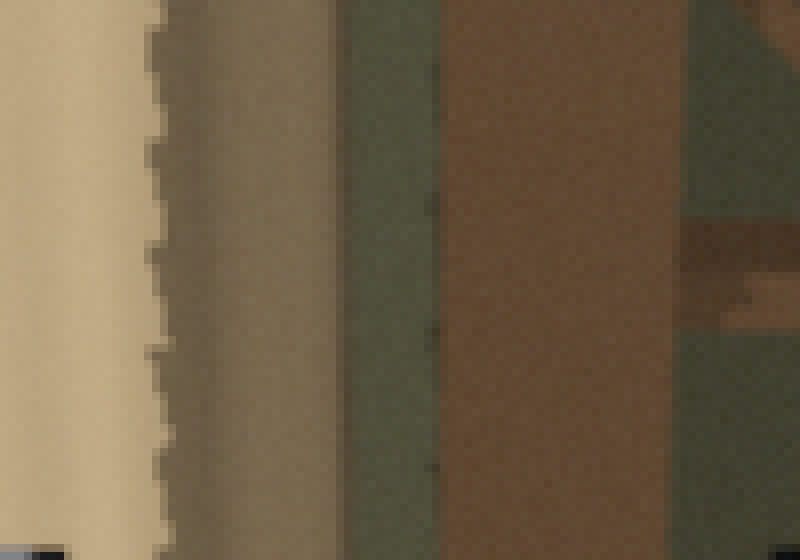

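```bash
cat > gap.py <<'E'
from h import *
import pickle
np.set_printoptions(precision=4,suppress=True)
c,s=pickle.load(open("w1.pkl","rb"));t=cv2.imread("pics/w1.png").astype(float)
J=[];P=[]
for r in range(90,256,4):
    S=t[r:r+4].mean(0);lum=S.sum(1);rg=S[:,2]-S[:,1]
    a=lum[262:269].mean();b=lum[274:281].mean();m=(a+b)/2
    # jamb face edge: half-level crossing
    k=next(i for i in range(266,280) if lum[i]<m); J.append((r+1.5,k-1+(lum[k-1]-m)/(lum[k-1]-lum[k])))
    m=(rg[275:280].mean()+rg[290:300].mean())/2
    k=next(i for i in range(278,295) if rg[i]>m); P.append((r+1.5,k-1+(m-rg[k-1])/(rg[k]-rg[k-1])))
J=np.array(J);P=np.array(P)
j=np.polyfit(J[:,0],J[:,1],1);p=np.polyfit(P[:,0],P[:,1],1)
print("resid",np.std(J[:,1]-np.polyval(j,J[:,0])),np.std(P[:,1]-np.polyval(p,P[:,0])))
A=[onz(c,np.polyval(j,r),r,.073)[:2] for r in (90,250)];B=[onz(c,np.polyval(p,r),r,.070)[:2] for r in (90,250)]
for L in(A,B): d=L[0]-L[1];print(L,"yaw",np.degrees(np.arctan2(d[1],d[0])))
d=(A[0]-A[1]);d/=np.linalg.norm(d);n=np.array([-d[1],d[0]])
print("gap",[(q-A[0])@n for q in B])
ctr=np.array([.6024,.1747]); jm=A[1]+d*((ctr-A[1])@d);print("jamb mid",jm,"dist centre",(ctr-jm)@n)
E
python3 gap.py
```

```text
resid 0.05382254345916447 0.0537367995469952
[array([0.4832, 0.0587]), array([0.5958, 0.0382])] yaw 169.720955522808
[array([0.4849, 0.068 ]), array([0.599 , 0.0476])] yaw 169.83685837406367
gap [np.float64(-0.009523419158781484), np.float64(-0.009758017273192587)]
jamb mid [0.5782 0.0414] dist centre -0.13544225598088758
```

send_rows:
  increments:
    - [0.5,-0.04,-0.0,-0.02,0]
    - [0.5,-0.055,-0.005,-0.02,0]
    - [0.5,-0.055,-0.005,-0.01,0]
    - [0.5,-0.055,-0.005,0,0]
    - [0.5,-0.055,-0.005,0,0]
    - [0.5,-0.055,-0.005,0,0]
    - [0.5,-0.055,-0.005,0,0]
    - [0.5,-0.02,-0.003,0,0.085]

```text
clock: 2.95
position: [0.4701, -0.328, 0.2022]
ee_rot: [0.001, 0.795, 0.607, -0.0]
contact_force: [0.3, 0.1, -0.5]
width: 0.0427
```

send_rows:
  increments:
    - [0.5,0,0,0,0]
    - [0.5,0,0,0,0]

```text
clock: 3.2
position: [0.4709, -0.3244, 0.2017]
ee_rot: [-0.0, 0.793, 0.609, 0.0]
contact_force: [1.0, 0.7, 0.1]
width: 0.0427
```

Run:
```python
from rig import manip
from h import *
np.set_printoptions(precision=4,suppress=True)
c=manip.calibration("wrist");s=manip.get_state();R,p=tool(s);print(s["clock"],p,np.degrees(np.arctan2(R[1,0],R[0,0])),R[2])
import pickle;pickle.dump((c,s),open("w2.pkl","wb"))
im=manip.get_image("wrist")[:,:,::-1];cv2.imwrite("pics/w2.png",im)
print(proj(c,[.470,-.327,.145]),to_tool(s,[.470,-.327,.145]))
```

```text
3.2 [ 0.4709 -0.3244  0.2017] 75.09642573886688 [ 0.0008  0.0005 -1.    ]
[280.2375 228.3291] [-0.0028 -0.0002  0.0567]
```

View pics/w2.png

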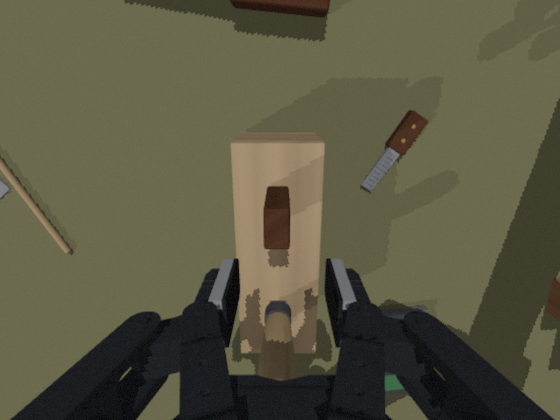

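Run:
```python
import pickle
from h import *
np.set_printoptions(precision=4,suppress=True)
c,s=pickle.load(open("w2.pkl","rb"))
t=cv2.imread("pics/w2.png")
hs=cv2.cvtColor(t,cv2.COLOR_BGR2HSV)
lum=t.astype(int).sum(2)
m=((hs[...,0]<14)&(hs[...,2]<130)&(hs[...,1]>110)).astype(np.uint8);m[:175]=0;m[260:]=0;m[:,:250]=0;m[:,305:]=0
x,y,w,h=cv2.boundingRect(m);print(x,y,w,h)
cv2.imwrite("pics/w2c.png",cv2.resize(t[175:265,240:315],None,fx=6,fy=6,interpolation=cv2.INTER_NEAREST))
print([int(v) for v in lum[225,258:298]]);print([int(v) for v in lum[180:256,277]])
```

```text
264 187 26 62
[395, 402, 404, 401, 406, 293, 153, 161, 150, 146, 159, 154, 157, 149, 146, 147, 148, 141, 158, 148, 133, 140, 153, 144, 143, 136, 136, 139, 148, 139, 119, 163, 336, 397, 391, 389, 385, 383, 383, 384]
[406, 387, 381, 379, 381, 342, 229, 129, 98, 96, 121, 120, 120, 95, 115, 118, 93, 120, 129, 121, 112, 108, 112, 112, 116, 116, 108, 118, 116, 141, 161, 161, 151, 164, 159, 156, 163, 152, 161, 158, 147, 150, 148, 148, 135, 148, 140, 133, 142, 146, 143, 152, 151, 150, 151, 157, 154, 149, 147, 148, 146, 148, 169, 169, 161, 154, 159, 167, 142, 210, 247, 255, 249, 248, 256, 254]
```

View pics/w2c.png

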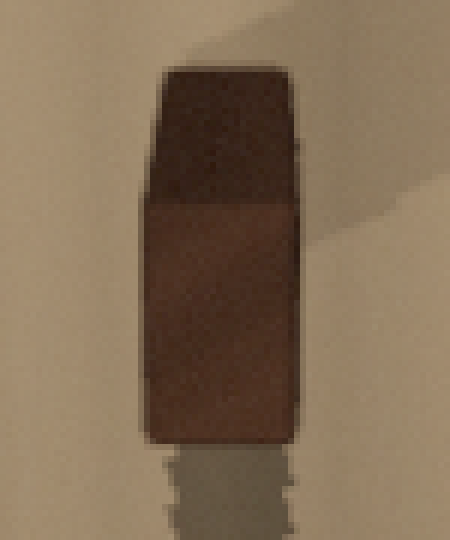

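Run:
```python
import pickle
from h import *
np.set_printoptions(precision=4,suppress=True)
c,s=pickle.load(open("w2.pkl","rb"))
for q in [(276.4,228.5),(263.7,228.5),(289.2,228.5),(276.4,208.9),(276.4,248.4)]:
    P=onz(c,*q,.145);print(P,to_tool(s,P))
```

```text
[ 0.4695 -0.3295  0.145 ] [-0.0053 -0.0001  0.0567]
[ 0.4673 -0.3378  0.145 ] [-0.0138 -0.0001  0.0567]
[ 0.4717 -0.3212  0.145 ] [ 0.0033 -0.0001  0.0567]
[ 0.456  -0.3259  0.145 ] [-0.0053 -0.014   0.0567]
[ 0.4837 -0.3334  0.145 ] [-0.0054  0.0147  0.0567]
```

send_rows:
  increments:
    - [0.5,-0.005,0,0.02,0.003]
    - [0.5,0,0,0.03,0]
    - [0.5,0,0,0.03,0]
    - [0.5,0,0,0.02,0]
    - [0.5,0,0,0.004,0]
    - [0.5,0,0,0,0]
    - [0.5,0,0,0,0]

```text
clock: 4.12
position: [0.4698, -0.3312, 0.0984]
ee_rot: [0.001, 0.794, 0.607, 0.0]
contact_force: [0.7, -0.0, -0.1]
width: 0.0428
```

Run:
```python
from rig import manip
from h import *
np.set_printoptions(precision=4,suppress=True)
s=manip.get_state();R,p=tool(s);print(s["clock"],p,np.degrees(np.arctan2(R[1,0],R[0,0])),R[2])
print(to_tool(s,[.4695,-.3295,.145]))
im=manip.get_image("wrist")[:,:,::-1];cv2.imwrite("pics/w3.png",im)
```

```text
4.125 [ 0.4698 -0.3312  0.0984] 74.81040097260163 [-0.0009  0.002  -1.    ]
[ 0.0015 -0.0007 -0.0466]
```

View pics/w3.png

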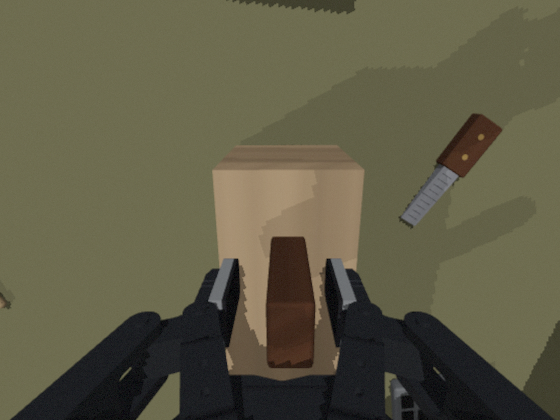

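send_rows:
  increments:
    - [0.5,0.002,0.0,0,0]
    - [0.4,0,0,0,0]
    - [0.3,0,0,0,0]
    - [0.2,0,0,0,0]
    - [0.15,0,0,0,0]
    - [0.1,0,0,0,0]
    - [0.1,0,0,0,0]
  squeeze: 30

```text
clock: 5.05
position: [0.4696, -0.329, 0.0974]
ee_rot: [-0.0, 0.795, 0.607, 0.0]
contact_force: [0.1, 0.0, 1.7]
width: 0.0178
```

Run:
```python
from rig import manip
from h import *
np.set_printoptions(precision=4,suppress=True)
s=manip.get_state();R,p=tool(s);print(s["clock"],p,np.degrees(np.arctan2(R[1,0],R[0,0])),R[2],s["contact_force"],s["moment"],s["width"])
im=manip.get_image("wrist")[:,:,::-1];cv2.imwrite("pics/w4.png",im)
```

```text
5.05 [ 0.4696 -0.329   0.0974] 74.77136562101661 [ 0.0001  0.0001 -1.    ] [0.06   0.0123 1.7089] [ 0.1051  0.0231 -0.0524] 0.01783783889626388
```

View pics/w4.png

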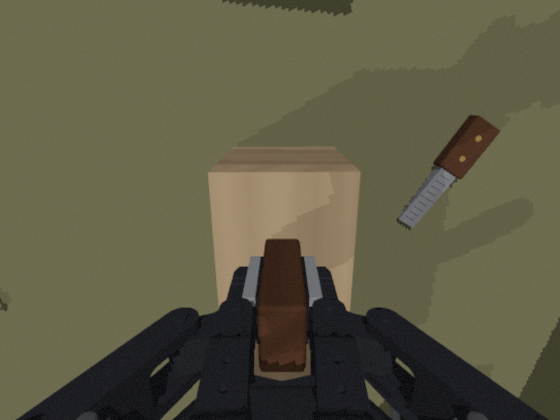

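send_rows:
  increments:
    - [0.1,0,0,0,0]
    - [0.1,0,0,-0.01,0]
    - [0.1,0,0,-0.02,0]
    - [0.1,0,0,-0.025,0]
    - [0.1,0,0,-0.025,0]
    - [0.1,0,0,-0.025,0]
    - [0.1,0,0,-0.015,0]
    - [0.1,0,0,0,0]
  squeeze: 50

```text
clock: 6.1
position: [0.47, -0.3295, 0.2184]
ee_rot: [0.001, 0.795, 0.607, 0.0]
contact_force: [0.8, -0.4, -1.8]
width: 0.0175
```

Run:
```python
from rig import manip
from h import *
np.set_printoptions(precision=4,suppress=True)
s=manip.get_state();R,p=tool(s);print(s["clock"],p,np.degrees(np.arctan2(R[1,0],R[0,0])),R[2],s["contact_force"],s["moment"],s["width"])
im=manip.get_image("wrist")[:,:,::-1];cv2.imwrite("pics/w5.png",im)
im=manip.get_image("side")[:,:,::-1];cv2.imwrite("pics/s5.png",im)
# target pose in tool
print("target", to_tool(s,[.5791,.0462,.2]))
```

```text
6.1 [ 0.47   -0.3295  0.2184] 74.77030034551146 [-0.001   0.0021 -1.    ] [ 0.8092 -0.4336 -1.8057] [ 0.0109  0.0466 -0.0467] 0.017482974451548706
target [0.3912 0.0065 0.018 ]
```

View pics/w5.png

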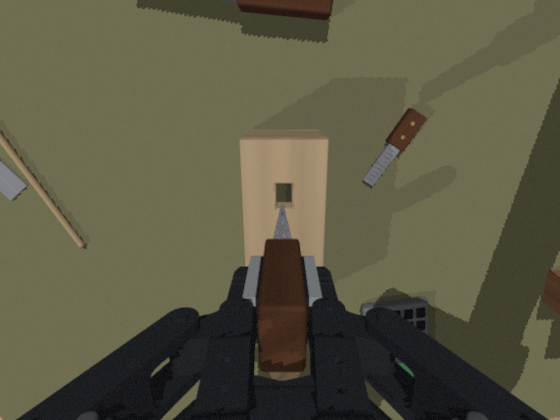

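View pics/s5.png

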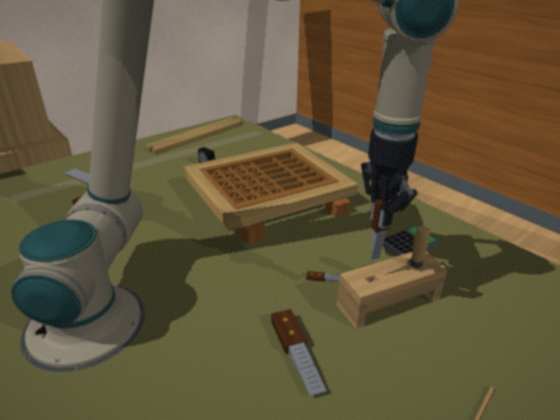

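send_rows:
  increments:
    - [0.1,0.03,0.001,0,0]
    - [0.1,0.05,0.001,0,0]
    - [0.1,0.055,0.001,0,0]
    - [0.1,0.055,0.001,0,0]
    - [0.1,0.055,0.001,0,0]
    - [0.1,0.055,0.001,0.005,0]
    - [0.1,0.055,0,0.005,0]
    - [0.1,0.036,0,0.008,-0.087]

```text
clock: 7.2
position: [0.5778, 0.0492, 0.1978]
ee_rot: [-0.001, 0.766, 0.643, -0.001]
contact_force: [-0.5, -1.6, -0.2]
width: 0.0177
```

send_rows:
  increments:
    - [0.1,0,0,0,0]
    - [0.1,0,0,0,0]
    - [0.1,0,0,0,0]

```text
clock: 7.58
position: [0.5778, 0.0455, 0.1991]
ee_rot: [-0.0, 0.768, 0.641, -0.0]
contact_force: [0.0, 0.3, -1.8]
width: 0.0176
```

Run:
```python
from rig import manip
from h import *
np.set_printoptions(precision=4,suppress=True)
import pickle
c=manip.calibration("wrist");s=manip.get_state();R,p=tool(s);print(s["clock"],p,np.degrees(np.arctan2(R[1,0],R[0,0])),R[2],s["contact_force"],s["moment"],s["width"])
im=manip.get_image("wrist")[:,:,::-1];cv2.imwrite("pics/w6.png",im);pickle.dump((c,s),open("w6.pkl","wb"))
print("target", to_tool(s,[.5791,.0462,.2]))
cv2.imwrite("pics/w6c.png",cv2.resize(im[150:300,230:340],None,fx=5,fy=4,interpolation=cv2.INTER_NEAREST))
```

```text
7.575 [0.5778 0.0455 0.1991] 79.6640693219419 [-0.0004 -0.0005 -1.    ] [ 0.0129  0.2846 -1.848 ] [-0.0077  0.0283  0.0337] 0.017608409546466402
target [ 0.0009  0.0012 -0.0009]
```

View pics/w6.png

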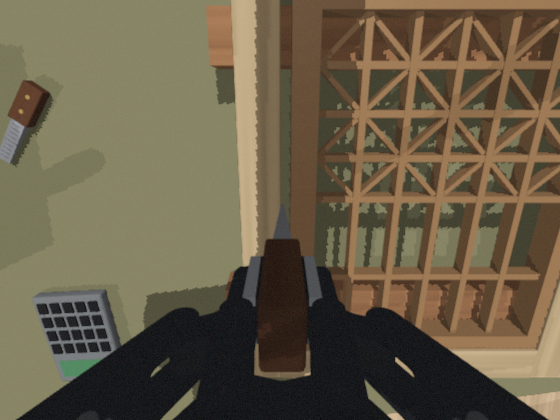

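View pics/w6c.png

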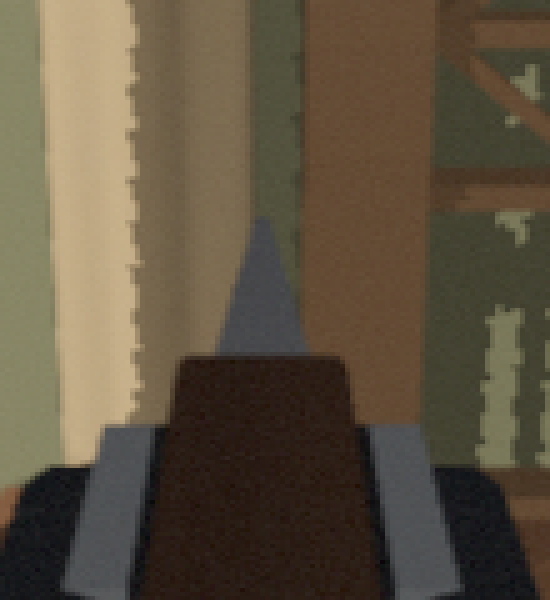

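```bash
cat > rel.py <<'E'
from h import *
import pickle,sys
np.set_printoptions(precision=4,suppress=True)
def run(name,tip,r0,r1,ja,pa,ztip=None):
    c,s=pickle.load(open(name+".pkl","rb"));t=cv2.imread(f"pics/{name}.png").astype(float)
    z=s["position"][2]-.083 if ztip is None else ztip
    P=to_tool(s,onz(c,*tip,z));print("tip in tool",P)
    J=[];Q=[]
    for r in range(r0,r1,3):
        S=t[r:r+3].mean(0);lum=S.sum(1);rg=S[:,2]-S[:,1]
        a=lum[ja-8:ja-2].mean();b=lum[ja+4:ja+8].mean();m=(a+b)/2
        k=next((i for i in range(ja-6,ja+7) if lum[i]<m),None)
        if k: J.append((k-1+(lum[k-1]-m)/(lum[k-1]-lum[k]),r+1))
        m=(rg[pa-6:pa-2].mean()+rg[pa+4:pa+12].mean())/2
        k=next((i for i in range(pa-6,pa+7) if rg[i]>m),None)
        if k: Q.append((k-1+(m-rg[k-1])/(rg[k]-rg[k-1]),r+1))
    A=np.array([to_tool(s,onz(c,u,v,.073)) for u,v in J]);B=np.array([to_tool(s,onz(c,u,v,.070)) for u,v in Q])
    fa=np.polyfit(A[:,1],A[:,0],1);fb=np.polyfit(B[:,1],B[:,0],1)
    y=P[1];xa=np.polyval(fa,y);xb=np.polyval(fb,y)
    print("jamb x",xa,"panel x",xb,"gap",xb-xa,"slopes(rad)",fa[0],fb[0],"tip minus centre",P[0]-(xa+xb)/2, "res",np.std(A[:,0]-np.polyval(fa,A[:,1])))
    jm=to_tool(s,[.5782,.0414,.073]);print("along: jamb-mid y in tool",jm[1])
E
python3 -c "
from rel import run
run('w6',(282.2,204.7),90,200,280,290)"
python3 - <<'E'
import cv2
t=cv2.imread("pics/w6.png")
for r in(120,180): print([tuple(int(x) for x in t[r,c]) for c in range(276,294)])
E
```

```text
tip in tool [-0.0014 -0.0082  0.083 ]
jamb x -0.003997100567473943 panel x 0.005486968691058633 gap 0.009484069258532575 slopes(rad) 0.0015363191346374878 0.0028819751462308284 tip minus centre -0.0021568561247100083 res 7.861326889646664e-05
along: jamb-mid y in tool 0.001223436120854408
[(82, 108, 125), (79, 106, 121), (78, 102, 120), (66, 91, 106), (60, 80, 88), (59, 79, 81), (58, 81, 81), (61, 81, 82), (61, 81, 82), (61, 81, 82), (61, 82, 84), (63, 83, 84), (60, 81, 80), (60, 78, 81), (50, 68, 74), (51, 70, 91), (57, 81, 102), (57, 79, 102)]
[(78, 105, 123), (80, 106, 124), (78, 102, 120), (71, 95, 109), (60, 82, 92), (61, 81, 83), (59, 80, 81), (60, 81, 82), (59, 80, 82), (62, 83, 84), (64, 84, 85), (62, 81, 82), (57, 74, 76), (49, 67, 67), (46, 61, 76), (47, 69, 94), (52, 75, 101), (53, 75, 101)]
```

send_rows:
  increments:
    - [0.1,0.002,0.001,0.005,0]
    - [0.1,0,0,0.012,0]
    - [0.1,0,0,0.012,0]
    - [0.1,0,0,0.005,0]
    - [0.1,0,0,0,0]
    - [0.1,0,0,0,0]
    - [0.1,0,0,0,0]

```text
clock: 8.5
position: [0.5797, 0.0484, 0.1657]
ee_rot: [0.0, 0.767, 0.641, 0.0]
contact_force: [0.4, 0.4, -1.0]
width: 0.0175
```

```bash
cat > snap.py <<'E'
import sys
from rig import manip
from h import *
np.set_printoptions(precision=4,suppress=True)
import pickle
n=sys.argv[1]
c=manip.calibration("wrist");s=manip.get_state();R,p=tool(s);print(s["clock"],p,np.degrees(np.arctan2(R[1,0],R[0,0])),R[2],"F_tool",R.T@s["contact_force"],s["moment"],s["width"])
im=manip.get_image("wrist")[:,:,::-1];cv2.imwrite(f"pics/{n}.png",im);pickle.dump((c,s),open(n+".pkl","wb"))
s2=manip.get_state();R,p=tool(s2);print(s2["clock"],p,"F_tool",R.T@s2["contact_force"])
cv2.imwrite(f"pics/{n}c.png",cv2.resize(im[150:300,230:340],None,fx=5,fy=4,interpolation=cv2.INTER_NEAREST))
E
python3 snap.py w7
```

```text
8.5 [0.5797 0.0484 0.1657] 79.75913879593439 [ 0.0002  0.001  -1.    ] F_tool [0.4763 0.3033 0.9816] [ 0.0349 -0.0597 -0.0112] 0.01752063047708821
8.55 [0.5797 0.0485 0.1657] F_tool [-0.511  -0.5004  0.3634]
```

View pics/w7c.png

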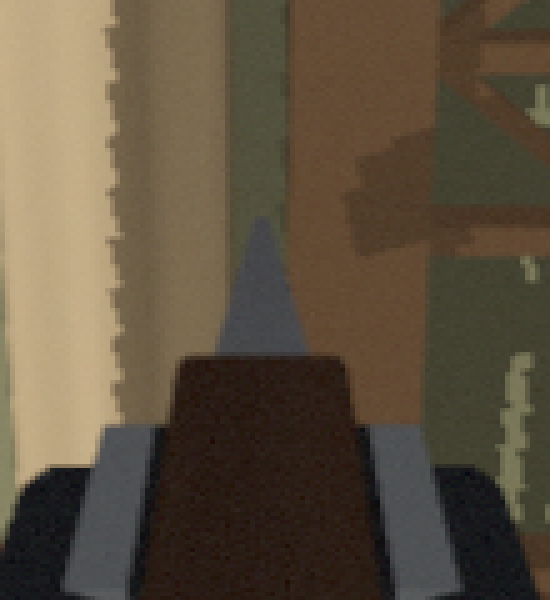

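```bash
python3 -c "
from rel import run
run('w7',(282.2,204.7),90,200,276,287)"
```

```text
tip in tool [-0.0014 -0.0082  0.083 ]
jamb x -0.007184411051807841 panel x 0.0024419760065566864 gap 0.009626387058364527 slopes(rad) -0.00044545110713003485 0.0013782392426070376 tip minus centre 0.0009733853449122559 res 3.957452186769167e-05
along: jamb-mid y in tool -0.0003282540806416041
```

send_rows:
  increments:
    - [0.1,-0.001,0,0.0,0]
    - [0.1,0,0,0.008,0]
    - [0.1,0,0,0.008,0]
    - [0.1,0,0,0.007,0]
    - [0.1,0,0,0.005,0]
    - [0.1,0,0,0,0]
    - [0.1,0,0,0,0]
    - [0.1,0,0,0,0]

```text
clock: 9.55
position: [0.5794, 0.0475, 0.1376]
ee_rot: [0.0, 0.767, 0.641, 0.0]
contact_force: [-0.8, -0.0, -0.9]
width: 0.0177
```

```bash
python3 snap.py w8
```

```text
9.55 [0.5794 0.0475 0.1376] 79.75538854792993 [ 0.0002  0.0007 -1.    ] F_tool [-0.1458 -0.7481  0.9347] [-0.0473 -0.0091  0.0536] 0.017743590448012447
9.6 [0.5794 0.0474 0.1376] F_tool [0.1615 0.3807 1.1838]
```

View pics/w8c.png

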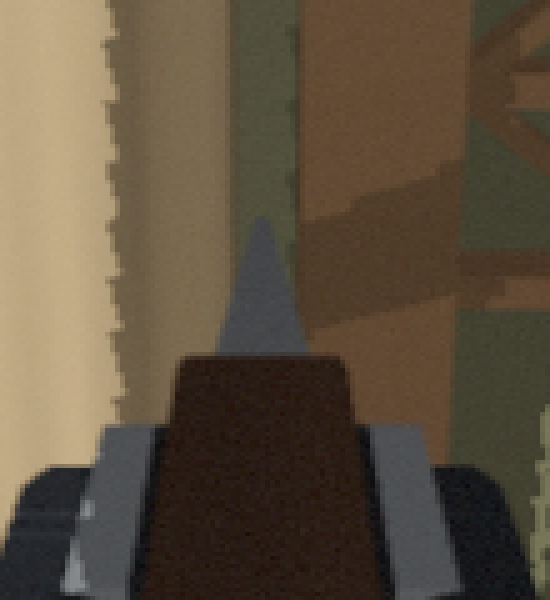

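```bash
python3 -c "
from rel import run
run('w8',(282.2,204.7),100,200,276,289)"
```

```text
tip in tool [-0.0014 -0.0082  0.083 ]
jamb x -0.006194970305800972 panel x 0.003345065565222133 gap 0.009540035871023105 slopes(rad) -0.0015559765131705537 0.0016202753526249351 tip minus centre -4.088190949308413e-06 res 4.0624418792853135e-05
along: jamb-mid y in tool -0.00019497258427740179
```

send_rows:
  increments:
    - [0.1,0,0,0.005,0]
    - [0.1,0,0,0.006,0]
    - [0.1,0,0,0.006,0]
    - [0.1,0,0,0.005,0]
    - [0.1,0,0,0.003,0]
    - [0.1,0,0,0,0]
    - [0.1,0,0,0,0]
    - [0.1,0,0,0,0]

```text
clock: 10.6
position: [0.5792, 0.0477, 0.1124]
ee_rot: [-0.0, 0.767, 0.641, 0.0]
contact_force: [0.5, 2.1, -2.6]
width: 0.0177
```

```bash
python3 snap.py w9; python3 -c "
from rel import run
run('w9',(282.2,204.7),100,195,276,290)"
```

```text
10.6 [0.5792 0.0477 0.1124] 79.7516454684567 [ 0.0006  0.     -1.    ] F_tool [2.161  0.1389 2.65  ] [ 0.4148 -0.1036 -0.0123] 0.017714241158748072
10.65 [0.5792 0.0477 0.1124] F_tool [ 2.4484 -1.0803  2.1327]
tip in tool [-0.0014 -0.0082  0.083 ]
jamb x -0.006307160713935289 panel x 0.003076457981953225 gap 0.009383618695888513 slopes(rad) -0.0005487302615126007 0.0008560071058626296 tip minus centre 0.00016872338097935436 res 2.8519042087280976e-05
along: jamb-mid y in tool 0.00013944185811511087
```

View pics/w9c.png

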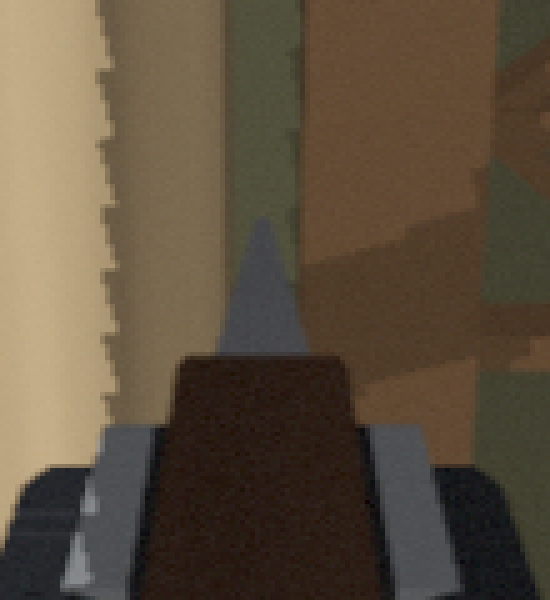

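send_rows:
  increments:
    - [0.1,0.0006,0,0,0]
    - [0.1,0,0,0,0]
    - [0.1,0,0,0,0]

```text
clock: 11.02
position: [0.5793, 0.0478, 0.1124]
ee_rot: [0.0, 0.767, 0.641, -0.0]
contact_force: [-0.1, 0.9, -1.1]
width: 0.0173
```

```bash
cat > f.py <<'E'
from rig import manip
from h import *
np.set_printoptions(precision=4,suppress=True)
s=manip.get_state();R,p=tool(s);print(s["clock"],p,"F_tool",R.T@s["contact_force"],"M_tool",R.T@s["moment"],R[2])
E
python3 f.py
```

```text
11.025 [0.5793 0.0478 0.1124] F_tool [ 0.8362 -0.2096  1.0745] M_tool [-0.0122  0.0771 -0.0014] [-0.0003  0.0002 -1.    ]
```

send_rows:
  increments:
    - [0.1,0.0003,0,0,0]
    - [0.1,0,0,0.002,0]
    - [0.1,0,0,0.002,0]
    - [0.1,0,0,0,0]
    - [0.1,0,0,0,0]

```text
clock: 11.65
position: [0.5794, 0.0483, 0.1083]
ee_rot: [-0.0, 0.767, 0.641, 0.0]
contact_force: [0.6, 0.1, 0.0]
width: 0.0176
```

```bash
python3 f.py
```

```text
11.65 [0.5794 0.0483 0.1083] F_tool [ 0.2264  0.5802 -0.0145] M_tool [ 0.0095 -0.0119  0.0215] [ 0. -0. -1.]
```

send_rows:
  increments:
    - [0.1,0,0,0.001,0]
    - [0.1,0,0,0.001,0]
    - [0.1,0,0,0.001,0]
    - [0.1,0,0,0,0]
    - [0.1,0,0,0,0]

```text
clock: 12.28
position: [0.5794, 0.0483, 0.1053]
ee_rot: [-0.0, 0.767, 0.641, 0.0]
contact_force: [-0.1, 0.0, -1.3]
width: 0.0172
```

```bash
python3 f.py
```

```text
12.275 [0.5794 0.0483 0.1053] F_tool [ 0.034  -0.0848  1.3105] M_tool [ 0.0159 -0.0497  0.0477] [ 0.0001  0.     -1.    ]
```

send_rows:
  increments:
    - [0.1,0,0,0.001,0]
    - [0.1,0,0,0.0005,0]
    - [0.1,0,0,0,0]
    - [0.1,0,0,0,0]

```text
clock: 12.78
position: [0.5793, 0.0484, 0.1038]
ee_rot: [-0.0, 0.767, 0.641, 0.0]
contact_force: [0.3, 0.1, -1.8]
width: 0.0174
```

```bash
python3 f.py
```

```text
12.775 [0.5793 0.0484 0.1038] F_tool [0.1933 0.3107 1.8161] M_tool [ 0.0033  0.0691 -0.0415] [ 0.0002 -0.0001 -1.    ]
```

send_rows:
  increments:
    - [0.1,0,0,0.0005,0]
    - [0.1,0,0,0.0005,0]
    - [0.1,0,0,0,0]
    - [0.1,0,0,0,0]

```text
clock: 13.28
position: [0.5795, 0.0484, 0.1029]
ee_rot: [0.0, 0.767, 0.641, 0.0]
contact_force: [0.1, 1.8, -0.9]
width: 0.0172
```

```bash
python3 f.py
```

```text
13.275 [0.5795 0.0484 0.1029] F_tool [ 1.7847 -0.268   0.931 ] M_tool [ 0.0222  0.1508 -0.0294] [ 0.0003  0.0003 -1.    ]
```

send_rows:
  increments:
    - [0.1,0.0003,0,0,0]
    - [0.1,0,0,0.0005,0]
    - [0.1,0,0,0,0]
    - [0.1,0,0,0,0]

```text
clock: 13.78
position: [0.5795, 0.0484, 0.1024]
ee_rot: [0.0, 0.767, 0.641, 0.0]
contact_force: [-0.6, -0.1, 0.2]
width: 0.0174
```

```bash
python3 f.py
```

```text
13.775 [0.5795 0.0484 0.1024] F_tool [-0.1739 -0.6199 -0.1565] M_tool [-0.0213 -0.0815  0.0128] [-0.0002  0.0003 -1.    ]
```

send_rows:
  increments:
    - [0.1,0,0,0.0005,0]
    - [0.1,0,0,0,0]
    - [0.1,0,0,0,0]

```text
clock: 14.15
position: [0.5796, 0.0485, 0.102]
ee_rot: [0.0, 0.767, 0.641, 0.0]
contact_force: [-0.2, -0.4, 4.0]
width: 0.0175
```

```bash
python3 f.py
```

```text
14.15 [0.5796 0.0485 0.102 ] F_tool [-0.4165 -0.1278 -4.0127] M_tool [-0.0076 -0.2792  0.02  ] [-0.0002  0.0004 -1.    ]
```

send_rows:
  increments:
    - [0.1,0,0,0,0]

```text
clock: 14.28
position: [0.5796, 0.0485, 0.102]
ee_rot: [0.0, 0.767, 0.641, 0.0]
contact_force: [-0.2, -1.1, 3.6]
width: 0.0174
```

```bash
python3 f.py
```

```text
14.275 [0.5796 0.0485 0.102 ] F_tool [-1.08    0.0381 -3.5843] M_tool [ 0.0644 -0.2593  0.0341] [-0.0002  0.0004 -1.    ]
```

send_rows:
  increments:
    - [0.1,-0.0003,0,0,0]
    - [0.1,0,0,0,0]

```text
clock: 14.52
position: [0.5795, 0.0484, 0.102]
ee_rot: [0.0, 0.767, 0.641, 0.0]
contact_force: [-1.6, -0.7, 4.8]
width: 0.0173
```

```bash
python3 f.py
```

```text
14.525 [0.5795 0.0484 0.102 ] F_tool [-0.9159 -1.4143 -4.7597] M_tool [ 0.0034 -0.1789 -0.0105] [ 0.0004  0.0004 -1.    ]
```

send_rows:
  increments:
    - [0.1,0,0,0,0]
    - [0.1,0,0,0,0]

```text
clock: 14.78
position: [0.5796, 0.0484, 0.1019]
ee_rot: [0.0, 0.767, 0.641, 0.0]
contact_force: [-1.3, -0.6, 5.6]
width: 0.0175
```

```bash
python3 f.py; python3 snap.py w10; python3 -c "
from rel import run
run('w10',(282.2,204.7),100,195,276,290)"
python3 - <<'E'
from rig import manip
import cv2
for n in("side","top"):
    im=manip.get_image(n)[:,:,::-1];cv2.imwrite(f"pics/{n}10.png",im)
    if n=="side":cv2.imwrite("pics/s10c.png",cv2.resize(im[100:300,170:450],None,fx=2.8,fy=2.8,interpolation=cv2.INTER_CUBIC))
E
```

```text
14.775 [0.5796 0.0484 0.1019] F_tool [-0.8522 -1.1407 -5.6305] M_tool [ 0.0039 -0.1252  0.0252] [ 0.0003  0.0005 -1.    ]
14.775 [0.5796 0.0484 0.1019] 79.7507438521204 [ 0.0003  0.0005 -1.    ] F_tool [-0.8522 -1.1407 -5.6305] [-0.1225  0.0262 -0.0252] 0.01750172279889143
14.825 [0.5796 0.0484 0.1019] F_tool [-0.2197 -0.509  -5.1121]
tip in tool [-0.0014 -0.0083  0.083 ]
jamb x -0.006910904273837754 panel x 0.0025358308684989513 gap 0.009446735142336706 slopes(rad) -0.0018653524766277117 0.0031996562295529443 tip minus centre 0.0008005265865535509 res 2.8536737026732213e-05
along: jamb-mid y in tool -0.00012667215063708707
```

View pics/w10.png

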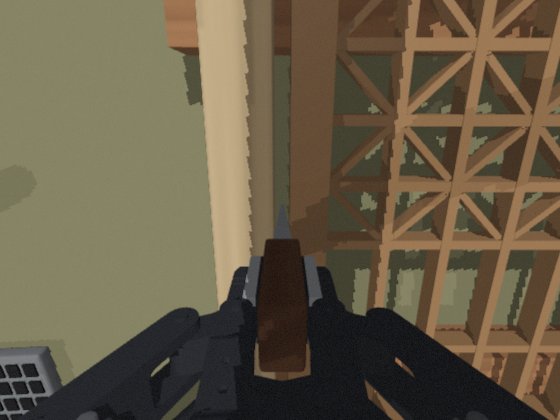

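View pics/s10c.png

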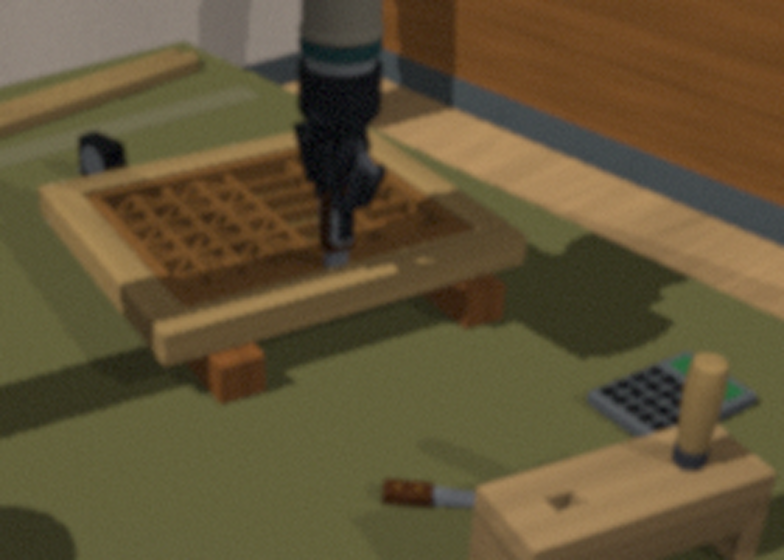

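View pics/top10.png

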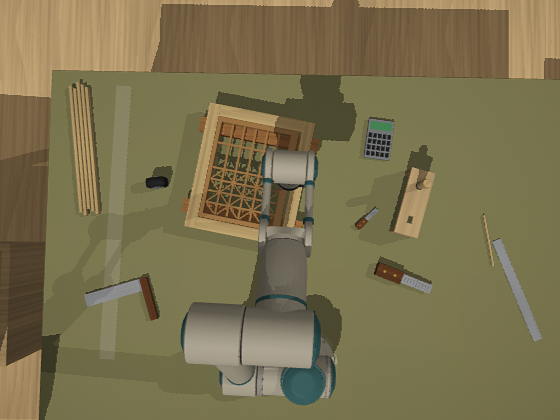

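send_rows:
  increments:
    - [0.1,0,0,0,0]
    - [0.1,0,0,0,0]
    - [0.1,0,0,0,0]
    - [0.1,0,0,0,0]

```text
clock: 15.42
position: [0.5795, 0.0484, 0.1019]
ee_rot: [0.0, 0.767, 0.641, 0.0]
contact_force: [0.7, -0.2, 5.3]
width: 0.0175
```

```bash
python3 f.py
```

```text
15.425 [0.5795 0.0484 0.1019] F_tool [-0.1231  0.6853 -5.3058] M_tool [-0.0625  0.0197 -0.0297] [ 0.0003  0.0004 -1.    ]
```

send_rows:
  increments:
    - [0.1,0,0,0,0]
    - [0.1,0,0,0,0]
    - [0.1,0,0,0,0]
    - [0.1,0,0,0,0]

```text
clock: 15.92
position: [0.5795, 0.0484, 0.1019]
ee_rot: [0.0, 0.767, 0.641, 0.0]
contact_force: [0.4, 0.6, 4.0]
width: 0.0175
```

```bash
python3 f.py
```

```text
15.925 [0.5795 0.0484 0.1019] F_tool [ 0.6236  0.2503 -3.9885] M_tool [-0.0952  0.0979  0.0181] [ 0.0003  0.0003 -1.    ]
```

send_rows:
  increments:
    - [0.1,0,0,0,0]
    - [0.1,0,0,0,0]
    - [0.1,0,0,0,0]
    - [0.1,0,0,0,0]
    - [0.1,0,0,0,0]
    - [0.1,0,0,0,0]
    - [0.1,0,0,0,0]
    - [0.1,0,0,0,0]

```text
clock: 16.92
position: [0.5795, 0.0484, 0.1019]
ee_rot: [0.0, 0.767, 0.641, 0.0]
contact_force: [2.2, 0.8, 4.4]
width: 0.0176
```

```bash
python3 f.py;python3 snap.py w11; python3 -c "
from rel import run
run('w11',(282.2,204.7),100,195,276,290)"
```

```text
16.925 [0.5795 0.0484 0.1019] F_tool [ 1.1846  2.0241 -4.3544] M_tool [-0.2705  0.2353 -0.0238] [ 0.0002  0.0003 -1.    ]
16.925 [0.5795 0.0484 0.1019] 79.75729702257622 [ 0.0002  0.0003 -1.    ] F_tool [ 1.1846  2.0241 -4.3544] [ 0.1834 -0.308   0.0238] 0.017574236324477698
16.975 [0.5795 0.0484 0.1019] F_tool [ 0.8636  1.5516 -4.9512]
tip in tool [-0.0014 -0.0082  0.083 ]
jamb x -0.006909411680072413 panel x 0.0024986771964258443 gap 0.009408088876498258 slopes(rad) -0.0019875112371146374 0.002554488059775564 tip minus centre 0.0007738456832938792 res 3.1122024016321244e-05
along: jamb-mid y in tool -3.6245245709928033e-05
```

View pics/w11c.png

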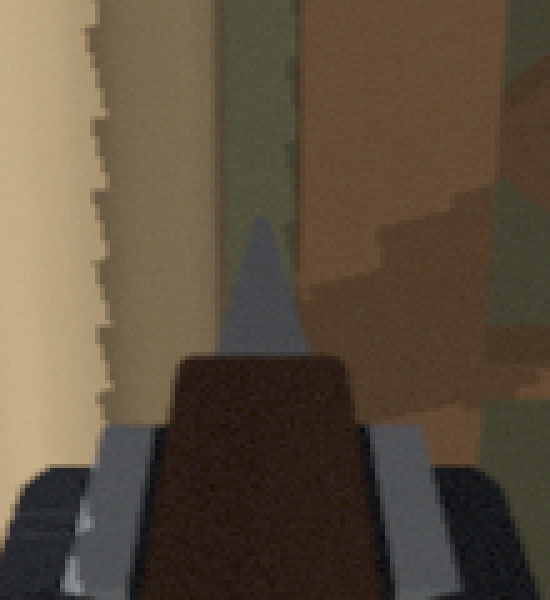

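```bash
python3 -c "
from rig import manip
print(manip.sign_off())"; python3 f.py
```

```text
the job is handed in; nothing more can be done
None
the job is handed in; nothing more can be done
```

I took the middle-sized taper gauge out of the rack and slid its blade down into the gap, about midway along. It is snug there, still held upright, and I handed the job in at about 17 s. There was no verdict, so the result below rests on my own readings.

- **Depth:** the TCP stopped at z 0.102 m, which puts the tip about 19 mm above the bench. That matches the snug depth worked out from the camera's gap reading of about 9.5 mm.
- **Forces:** the gap pushed back up on the gauge with about 4 to 5.5 N. The sideways load was about 1 N, so both sides carry load.
- **Panel:** it did not measurably move. The gap read 9.4 to 9.6 mm before and during the descent, and 9.4 mm at the end.
- **Bystanders:** the chisel and calculator look untouched in the last top and side pictures, as does the tape measure.

Two checks were not clean:
- **Centring:** the final picture put the blade tip about 0.8 mm off the gap centre towards the panel, while the forces said it was roughly balanced. I trusted the forces, since the camera is only good to about 2 mm.
- **Drift:** in the last two seconds the side force on the blade crept by about 2 N, from the panel side to the jamb side. A push of about 2 N along the gap also built up. The gauge itself did not move.

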